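# Test the home limit switch of a linear axis

### The job

Before this motor-driven linear axis is powered up, test its home limit switch, the one at the motor end: push its roller lever all the way down to the stop, keep it there for about a second, then let it spring back up and move clear. Do not trip the identical switch at the other end.

Things in the scene. Friction and masses are not known exactly. Their poses are not given: they have to be found in the camera images.
- axis: Linear axis fixed to the table at any heading; origin under the middle of its dark steel base plate (500 x 150 mm), x along the rail towards the motor, z up. Motor: black block with bright end caps, 57 mm square, 80 mm long, top 74 mm up. The other end has only a small aluminium bearing block. On the +y side stand two grey switch boxes (74 x 36 mm, top 60 mm up), 130 mm either side of the middle.
- home_roller (a point): Top of the white roller (20 mm diameter, 24 mm wide) on the free end of the steel lever on the motor-end switch: push here, straight down. In the axis frame at x 102, y 50, z 96 mm with the lever up. It moves with the lever and sinks 16 mm in the full stroke, drifting about 5 mm along the rail. Nothing within 120 mm of it is higher than 85 mm. The roller's axle lies across the rail.
- home_lever (a joint): Angle of that lever in rad: 0 up at rest, growing as it is pushed down, 0.30 at the stop. Hinged on top of the box, 53 mm from the roller towards the motor; a spring returns it to 0. About 3 N down on the roller starts it, about 8 N holds it at the stop.
- far_lever (a joint): Angle of the identical lever of the switch at the bearing-block end (mirror image; its roller 205 mm from the home roller, at x -102, y 50, z 96 mm in the axis frame), in rad: 0 up, 0.30 fully down. It must stay up.

How it is judged:
On the way:
1. the home lever is pushed fully down and kept there (value of joint home_lever above 0.25 rad), for 0.6 s.
At the end, for the whole second after the job is handed in: The home lever has been held down beyond 0.25 rad of its 0.30 rad stroke for at least 0.6 s, and both levers are up again (each under 0.04 rad) (value of joint each of home_lever, far_lever below 0.04 rad); the robot touches nothing.
It fails at once if the far switch is tripped (its lever pushed beyond 0.10 rad) (value of joint far_lever above 0.1 rad).
It also fails if it takes over 29 s, if anything falls off the work surface, if the arm or the gripper's body presses on something with over 40 N, if the wrist force passes 120 N, or if a joint passes its speed limit or range.

### The arm

A 6-joint arm with a two-finger parallel gripper is mounted at the origin on the work surface. World frame = base frame: x ahead of the robot, y to its left, z up, the work surface at z = 0. Lengths are in m, angles in rad, forces in N, time in s.
With the tool pointing down it reaches from about 0.35 to 0.775 m from the base axis. Payload 5.5 kg.
Tool frame: the origin (TCP) lies between the finger pads; the fingertips stand 19 mm ahead of it and the grasp point (between the pads) is the TCP; z points along the fingers, y is the direction in which the jaws open and shut (so a half turn about z gives the same grasp; the last joint's range is limited). The gripper opens to 85 mm and grips with 20 to 120 N. Pads are 22 mm wide; open, the fingers measure 114 mm over their backs; the gripper's body (76 mm by 85 mm) begins 54 mm behind the grasp point. The pads swing forward as they close: fully open they stand 13 mm farther back than shut.
Start: joints at [-1.333, 0.313, 0.046, 1.304, 0, 1.431], TCP at [0.212, -0.534, 0.25] pointing down, gripper open.
Joint ranges: [-2.76, 2.76], [-0.86, 1.69], [-1.03, 1.26], [-2.2, 2.34], [-1.47, 1.5], [-3.14, 3.14]. Speed limits (rad/s): [2.57, 2.57, 3.14, 3.14, 3.14, 3.14].

### API

Orientations are given as a unit quaternion [w, x, y, z].
In Python, from workcell import get_state, cams, workorder gives the robot as it stands.
- The arm moves only by the tool play_rows, never from a script. Its argument "series" is text: rows parted by semicolons, each of 7 numbers parted by spaces: the opening in per cent of the stroke, from 0 (shut) to 100 (fully open), then the shift along the tool's x, y, z in cm, then the turn, a rotation vector about the tool's x, y, z in degrees. A call has 1 to 12 rows; each row shifts and turns the commanded pose from where the row before left it, along the tool's axes as they then stand; what a row does not reach is not made up. A row lasts 1/8 s, in which the tool goes at most 62.5 mm and 10.7 degrees, less where a joint would pass 70% of its speed; a pose out of reach is approached as far as the arm can. A call with a gripper value outside its range is refused whole. The fingers move at their own pace and stop on an object; "newtons" is the grip in N (left out, the last holds). Time passes only in rows, so rows that do not move let the fingers close. It gives the time, the measured TCP pose, the force and the opening at its end, in the units of the state.
- get_state(): the state, without advancing time (a new reading comes with each control period).
- cams.read_camera(name): name is "side" or "top"; returns the picture (420x560x3 uint8, red, green, blue); there is no depth.
- cams.get_calibration(name): a dict with "fx", "fy", "cx", "cy" (pixels), "distortion" ([k1, k2, p1, p2, k3] as OpenCV has them; the pictures are not rectified), "rvec" (rotation vector, rad) and "tvec" (3), from world to camera coordinates, as OpenCV has them. Camera axes: x right, y down, z forward; pixel columns grow to the right and rows downward; lengths in m; the calibration is good to about 2 mm. A picture is of the moment at which its call begins. get_calibration takes no time and is no camera call.
- workorder.hand_in(): hands the job in, once; it reports no verdict.
The state is a dict: "clock": time; "joint_pos": joint angles; "qvel": joint speeds; "tau": joint torques, N m; "tcp_pos": TCP position; "orientation": TCP orientation; "wrist_force": force on the tool from outside, world axes, zero at the start; "ft_torque": the same for the moment, N m; "finger_gap": finger opening in m.
Only numpy, scipy, OpenCV 4.12 (cv2) and the standard library are available. Lean on these libraries where they do the work, as an engineer would, in place of code of your own. Each camera call takes 0.05 s, during which the arm holds its last target.

## Working session

There is one attempt and no reset: what is moved stays moved. The work goes in short steps, Python scripts to look and compute and a tool call to move; the robot and the scene stay as the last step left them, time stands still between calls to the robot, and variables do not carry over. Pictures are saved under pics/ and viewed, and the job is handed in when it is done.

Besides the shell and the picture viewer there is one more tool, called after "Request:" as a command line: name --argument value ..., lists and objects as JSON in quotes. play_rows: Moves the arm, as the interface text tells. Its arguments: {"type":"object","properties":{"series":{"type":"string"},"newtons":{"type":"number"}},"required":["series"]}

```bash
mkdir -p pics
python3 - <<'E'
from workcell import get_state, cams
import cv2
for n in("side","top"):
    im=cams.read_camera(n); cv2.imwrite(f"pics/{n}0.png",im[:,:,::-1]); c=cams.get_calibration(n); print(n,c)
print(get_state())
E
```

```text
side {'fx': 415.1185711669768, 'fy': 415.1185711669768, 'cx': 277.3172147682842, 'cy': 210.04147117748133, 'distortion': array([0.04174267, 0.        , 0.        , 0.        , 0.        ]), 'rvec': array([ 2.39259458, -0.47635994,  0.15438258]), 'tvec': array([-0.53089698,  0.27320741,  0.62901303])}
top {'fx': 382.3048934805236, 'fy': 382.3048934805236, 'cx': 277.9380516043343, 'cy': 206.93349940986542, 'distortion': array([-0.04728668,  0.        ,  0.        ,  0.        ,  0.        ]), 'rvec': array([ 2.1306016 , -2.15604259,  0.14688749]), 'tvec': array([0.04731253, 0.60825437, 0.66854371])}
{'clock': 0.1, 'joint_pos': array([-1.33257356e+00,  3.13940554e-01,  4.51101854e-02,  1.30364476e+00,
       -3.11542371e-06,  1.43123344e+00]), 'qvel': array([-0.00150444, -0.002424  ,  0.00214489,  0.00069024,  0.00161344,
        0.00234756]), 'tau': array([ 2.75493119e-03, -4.81726205e+01,  2.99243796e+01,  1.28317988e-02,
       -1.41129954e-04,  1.24115928e-05]), 'tcp_pos': array([ 0.21200285, -0.53402274,  0.24949656]), 'orientation': array([-8.38305457e-04,  9.82212386e-01,  1.87771470e-01, -4.29467431e-05]), 'wrist_force': array([0.11107736, 0.59995079, 0.43250397]), 'ft_torque': array([-0.00751374, -0.07296128, -0.09636479]), 'finger_gap': 0.08544348354132109}
```

View pics/side0.png

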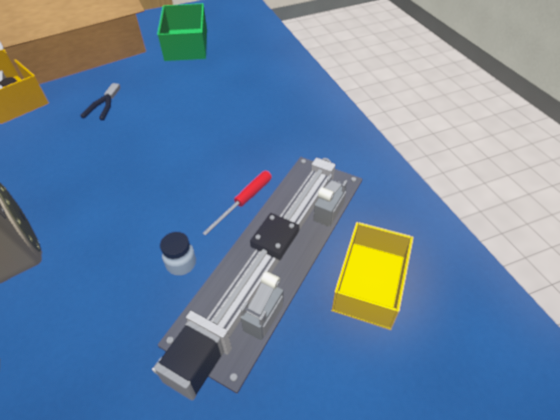

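View pics/top0.png

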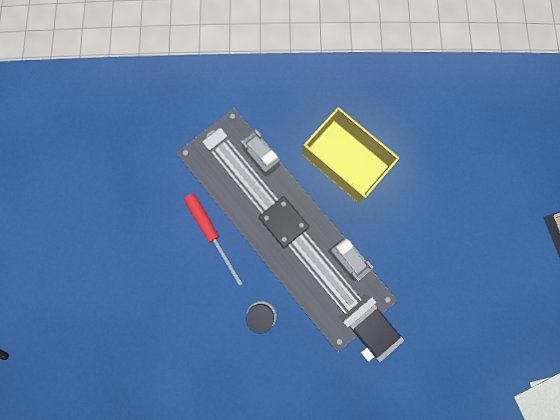

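The side picture shows the motor at lower left (190,355), the home roller near (270,281) and the far roller near (327,192). In the top picture the motor is at (375,330), the home roller near (345,246) and the far roller near (268,158). I'll enlarge both.

Run:
```python
import cv2,numpy as np
s=cv2.imread("pics/side0.png");t=cv2.imread("pics/top0.png")
def c(i,x,y,w=50,h=37): return cv2.resize(i[y-h:y+h,x-w:x+w],None,fx=4,fy=4,interpolation=cv2.INTER_CUBIC)
o=np.vstack([np.hstack([c(s,270,281),c(s,327,192)]),np.hstack([c(t,345,250),c(t,265,155)])])
cv2.imwrite("pics/crop.png",o)
```

```text
(no output)
```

View pics/crop.png

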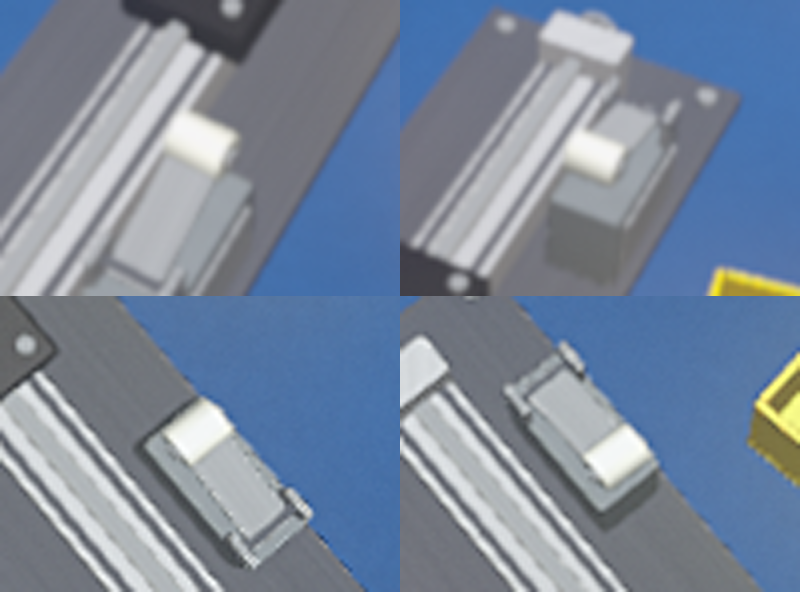

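```bash
cat > h.py <<'E'
import numpy as np,cv2
from workcell import cams,get_state
def mats(n):
    c=cams.get_calibration(n);K=np.array([[c['fx'],0,c['cx']],[0,c['fy'],c['cy']],[0,0,1]])
    return K,c['distortion'],cv2.Rodrigues(c['rvec'])[0],c['tvec']
def ray(n,p):
    K,d,R,t=mats(n);u=cv2.undistortPoints(np.array([[p]],float),K,d)[0,0]
    return -R.T@t,R.T@np.array([u[0],u[1],1])
def onz(n,p,z):
    o,v=ray(n,p);return o+v*(z-o[2])/v[2]
def tri(a,b):
    A=np.zeros((3,3));B=np.zeros(3)
    for n,p in(("side",a),("top",b)):
        o,v=ray(n,p);v=v/np.linalg.norm(v);M=np.eye(3)-np.outer(v,v);A+=M;B+=M@o
    return np.linalg.solve(A,B)
def proj(n,P):
    K,d,R,t=mats(n);return cv2.projectPoints(np.array(P,float).reshape(-1,3),cv2.Rodrigues(R)[0],t,K,d)[0][:,0]
E
python3 - <<'E'
from h import *
from scipy.optimize import least_squares
np.set_printoptions(precision=4,suppress=True)
H=((270.3,278.9),(344.1,246.6));F=((325.1,193.3),(269.1,157.4))
for q in(H,F): print(tri(*q),onz("side",q[0],.088),onz("top",q[1],.092))
h=tri(*H);f=tri(*F);print(np.linalg.norm(h-f))
def pts(v,P):
    c,s=np.cos(v[2]),np.sin(v[2]);P=np.array(P);return np.c_[v[0]+c*P[:,0]-s*P[:,1],v[1]+s*P[:,0]+c*P[:,1],P[:,2]]
P=[[.102,.05,.087],[-.102,.05,.087]]
def r(v):
    W=pts(v,P);return np.r_[(proj("side",W)-[H[0],F[0]]).ravel(),(proj("top",W)-[H[1],F[1]]).ravel()]
d=h-f
s=least_squares(r,[*((h+f)/2)[:2],np.arctan2(d[1],d[0])]);v=s.x
print(v,np.degrees(v[2]),s.fun)
print("home",pts(v,[[.102,.05,.096],[-.102,.05,.096]]),np.hypot(*pts(v,[[.102,.05,.096]])[0,:2]))
for n in("side","top"):
    im=cv2.imread(f"pics/{n}0.png")
    W=pts(v,[[.25,.075,.0],[-.25,.075,0],[-.25,-.075,0],[.25,-.075,0],[.102,.05,.096],[-.102,.05,.096],[.102,.038,.086],[.102,.062,.086]])
    for p in proj(n,W): cv2.circle(im,tuple(np.round(p*16).astype(int).tolist()),24,(0,0,255),-1,cv2.LINE_AA,4)
    cv2.imwrite(f"pics/ov_{n}.png",im)
a=cv2.imread("pics/ov_side.png")[140:400,130:390];b=cv2.imread("pics/ov_top.png")[100:360,160:420]
cv2.imwrite("pics/ov.png",cv2.resize(np.hstack([a,b]),(800,400)))
from scipy.spatial.transform import Rotation as Ro
q=get_state()['orientation'];print(Ro.from_quat(q,scalar_first=True).as_matrix())
E
```

```text
[ 0.5327 -0.0728  0.0925] [ 0.5345 -0.0704  0.088 ] [ 0.5318 -0.0727  0.092 ]
[0.6905 0.0544 0.0935] [0.6933 0.0588 0.088 ] [0.6907 0.0544 0.092 ]
0.202716314776723
[ 0.5816  0.0312 -2.4641] -141.18068363892073 [-0.2754  1.2171  0.125   1.467  -1.111  -0.852  -0.9019 -0.1449]
home [[ 0.5335 -0.0717  0.096 ]
 [ 0.6924  0.0562  0.096 ]] 0.5382553254576113
[[ 0.9295  0.3689 -0.0004]
 [ 0.3689 -0.9295  0.0016]
 [ 0.0002 -0.0017 -1.    ]]
```

View pics/ov.png

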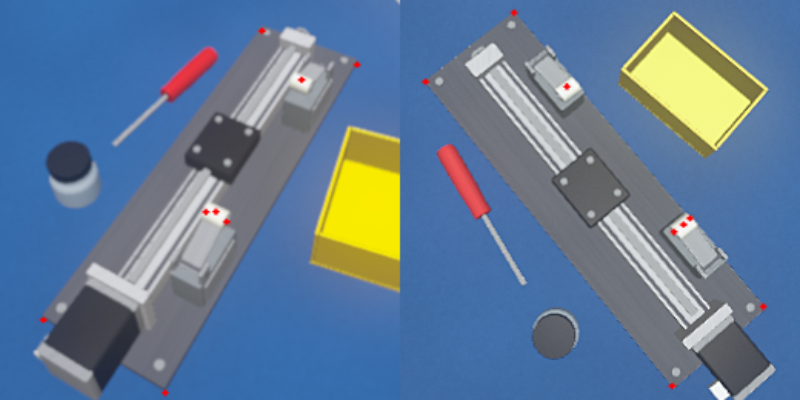

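The fit holds up: the rollers come out 203 mm apart against 204 mm given, and the projected plate corners land on the plate. The home roller is at (0.534, -0.072), and the rail heading is -141.2°. I'll shut the gripper and travel over at height.

Request:
play_rows --series "0 3.93 -2.6 0 0 0 0;0 3.93 -2.6 0 0 0 0;0 3.93 -2.6 0 0 0 0;0 3.93 -2.6 0 0 0 0;0 3.93 -2.6 0 0 0 0;0 3.93 -2.6 0 0 0 0;0 3.93 -2.6 0 0 0 0;0 3.93 -2.6 0 0 0 0;0 3.93 -2.6 0 0 0 0;0 3.93 -2.6 0 0 0 0;0 3.93 -2.6 0 0 0 0;0 3.93 -2.6 0 0 0 0" --newtons 40

```text
clock: 1.6
tcp_pos: [0.5359, -0.0691, 0.2499]
orientation: [-0.0, 0.982, 0.188, -0.0]
wrist_force: [0.1, 0.5, 0.7]
finger_gap: 0.0001
```

Request:
play_rows --series "0 0 0 0 0 0 -5.7;0 0 0 0 0 0 -5.7;0 0 0 0 0 0 -5.7;0 0 0 2 0 0 0;0 0 0 2 0 0 0;0 0 0 2 0 0 0;0 0 0 2 0 0 0;0 0 0 1 0 0 0;0 0 0 0 0 0 0;0 0 0 0 0 0 0"

```text
clock: 2.85
tcp_pos: [0.5358, -0.0707, 0.161]
orientation: [0.0, 0.943, 0.332, 0.0]
wrist_force: [-0.2, 0.2, -0.0]
finger_gap: -0.0
```

Run:
```python
from h import *
from scipy.spatial.transform import Rotation as Ro
np.set_printoptions(precision=4,suppress=True)
s=get_state();M=Ro.from_quat(s['orientation'],scalar_first=True).as_matrix()
print(s['clock'],s['tcp_pos'],s['wrist_force'],s['finger_gap'],s['joint_pos']);print(M)
print("to go, tool axes cm",M.T@(np.array([.535,-.0705,.125])-s['tcp_pos'])*100)
tip=s['tcp_pos']+M[:,2]*.019
o=[]
for n in("side","top"):
    im=cams.read_camera(n);x,y=np.round(proj(n,tip)[0]).astype(int);print(n,x,y)
    x0=min(max(x-60,0),440);y0=min(max(y-60,0),300)
    o.append(cv2.resize(im[y0:y0+120,x0:x0+120,::-1],None,fx=3.3,fy=3.3,interpolation=cv2.INTER_CUBIC))
cv2.imwrite("pics/app.png",np.hstack(o))
```

```text
2.85 [ 0.5358 -0.0707  0.161 ] [-0.2388  0.2272 -0.0115] -4.265058146339147e-05 [-0.2797  0.2894 -0.2104  1.0699 -0.0001  2.1857]
[[ 0.7799  0.6259  0.001 ]
 [ 0.6259 -0.7799 -0.0004]
 [ 0.0005  0.0009 -1.    ]]
to go, tool axes cm [-0.0542 -0.065   3.597 ]
side 270 259
top 348 243
```

View pics/app.png

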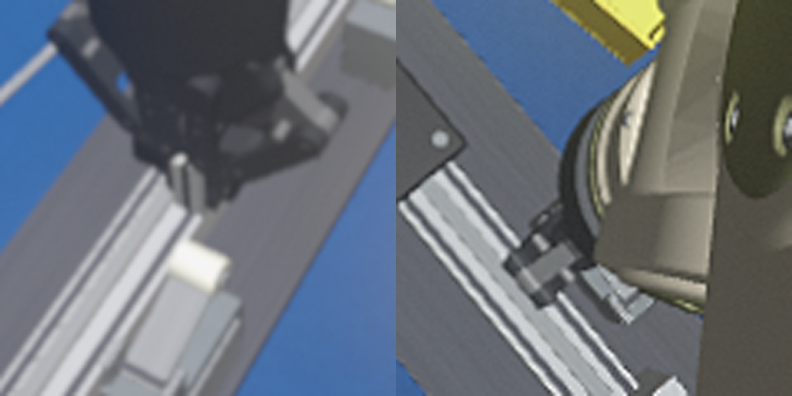

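The side view puts the shut fingertips right above the white roller: the tip is at about (270,259) as projected, and the roller is just below it at (280,279). I'll come down gently now.

Request:
play_rows --series "0 -0.05 -0.07 1.5 0 0 0;0 0 0 1.5 0 0 0;0 0 0 1.0 0 0 0;0 0 0 0.4 0 0 0;0 0 0 0.3 0 0 0;0 0 0 0.2 0 0 0;0 0 0 0 0 0 0;0 0 0 0 0 0 0"

```text
clock: 3.95
tcp_pos: [0.535, -0.0701, 0.1118]
orientation: [0.0, 0.943, 0.332, 0.001]
wrist_force: [0.1, 4.4, 5.8]
finger_gap: 0.0002
```

```bash
cat > look.py <<'E'
import sys
from h import *
from scipy.spatial.transform import Rotation as Ro
np.set_printoptions(precision=4,suppress=True)
s=get_state();M=Ro.from_quat(s['orientation'],scalar_first=True).as_matrix()
tip=s['tcp_pos']+M[:,2]*.019
print(s['clock'],s['tcp_pos'],"F",s['wrist_force'],"Ftool",M.T@s['wrist_force'],"T",s['ft_torque'])
im=cams.read_camera("side");x,y=np.round(proj("side",tip)[0]).astype(int);print(x,y)
cv2.imwrite(sys.argv[1],cv2.resize(im[y-40:y+50,x-55:x+65,::-1],None,fx=6,fy=6,interpolation=cv2.INTER_CUBIC))
s=get_state();print("F",s['wrist_force'])
E
python3 look.py pics/c1.png
```

```text
3.95 [ 0.535  -0.0701  0.1118] F [0.1232 4.414  5.8131] Ftool [ 2.8656 -3.3605 -5.8126] T [ 0.8617  0.0466 -0.0247]
270 277
F [-0.0186  3.7816  3.7709]
```

View pics/c1.png

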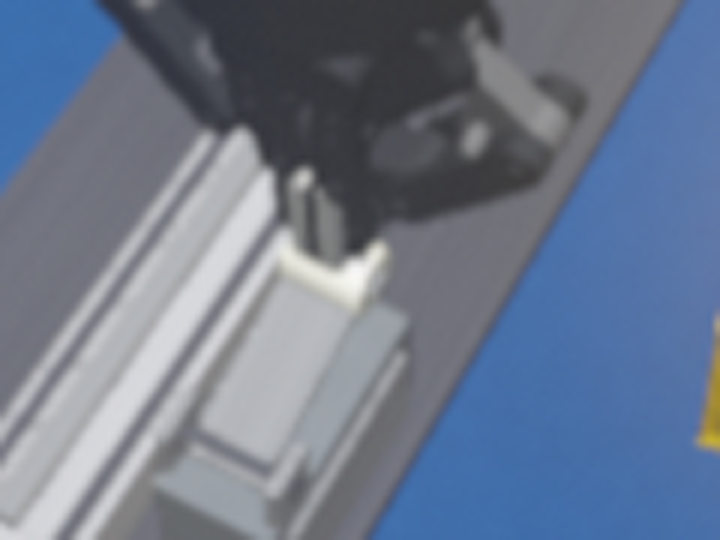

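The fingertips are sitting on the white roller at about (270,277), a little towards the rail. I'll press in steps.

Request:
play_rows --series "0 0 0 0.3 0 0 0;0 0 0 0.3 0 0 0;0 0 0 0.3 0 0 0;0 0 0 0.2 0 0 0;0 0 0 0.1 0 0 0;0 0 0 0 0 0 0"

```text
clock: 4.75
tcp_pos: [0.5368, -0.0702, 0.1007]
orientation: [0.001, 0.943, 0.332, 0.002]
wrist_force: [2.1, 5.2, 7.7]
finger_gap: -0.0001
```

```bash
python3 look.py pics/c2.png
```

```text
4.75 [ 0.5368 -0.0702  0.1007] F [2.0709 5.2368 7.6879] Ftool [ 4.9252 -2.7628 -7.6763] T [ 1.0665 -0.505  -0.0047]
272 280
F [2.0576 4.8526 8.2131]
```

View pics/c2.png

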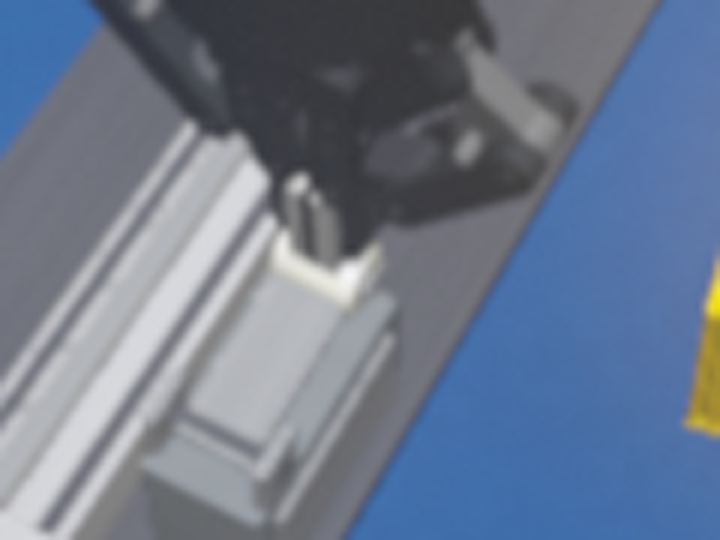

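Request:
play_rows --series "0 0 0 0.1 0 0 0;0 0 0 0.1 0 0 0;0 0 0 0.05 0 0 0;0 0 0 0 0 0 0"

```text
clock: 5.3
tcp_pos: [0.5371, -0.07, 0.0988]
orientation: [0.001, 0.943, 0.332, 0.003]
wrist_force: [1.9, 5.7, 10.2]
finger_gap: 0.0003
```

Request:
play_rows --series "0 0 0 0.1 0 0 0;0 0 0 0.1 0 0 0;0 0 0 0 0 0 0;0 0 0 0 0 0 0"

```text
clock: 5.8
tcp_pos: [0.5372, -0.0701, 0.0983]
orientation: [0.001, 0.943, 0.332, 0.003]
wrist_force: [-2.1, 7.4, 22.0]
finger_gap: 0.0002
```

The force jumped from 10 to 22 N while the tip moved only 0.5 mm, so the lever is on its stop. I'll hold it there for over 1 s and check.

Request:
play_rows --series "0 0 0 0 0 0 0;0 0 0 0 0 0 0;0 0 0 0 0 0 0;0 0 0 0 0 0 0;0 0 0 0 0 0 0;0 0 0 0 0 0 0;0 0 0 0 0 0 0;0 0 0 0 0 0 0"

```text
clock: 6.8
tcp_pos: [0.5372, -0.0701, 0.0983]
orientation: [0.001, 0.943, 0.332, 0.003]
wrist_force: [-1.7, 7.1, 21.6]
finger_gap: 0.0001
```

```bash
python3 look.py pics/c3.png
```

```text
6.8 [ 0.5372 -0.0701  0.0983] F [-1.7403  7.1053 21.6422] Ftool [  3.2128  -6.535  -21.6534] T [ 1.444   0.3763 -0.0763]
272 281
F [-1.1182  7.5465 22.0064]
```

View pics/c3.png

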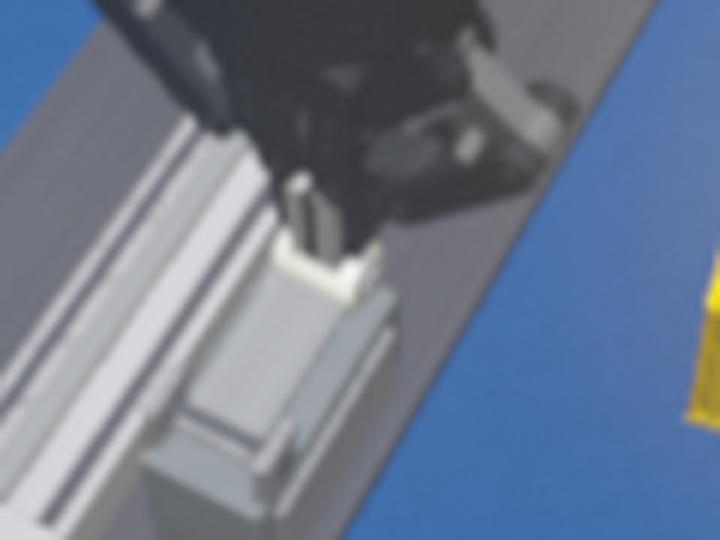

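The roller is pressed down near (272,281) with the lever lying flat on the box. The tip is at 79 mm, against the 80 mm expected at the stop. Now I'll release it and move clear.

Request:
play_rows --series "0 0 0 -0.5 0 0 0;0 0 0 -0.7 0 0 0;0 0 0 -1 0 0 0;0 0 0 -2 0 0 0;0 0 0 -3 0 0 0;0 0 0 -3 0 0 0;0 0 0 -3 0 0 0;0 0 0 -2 0 0 0;0 0 0 0 0 0 0;0 0 0 0 0 0 0"

```text
clock: 8.1
tcp_pos: [0.5341, -0.0704, 0.2456]
orientation: [-0.0, 0.943, 0.332, -0.001]
wrist_force: [-0.3, -0.2, -0.2]
finger_gap: 0.0
```

Run:
```python
from h import *
s=get_state();print(s['clock'],s['tcp_pos'],s['wrist_force'])
im=cams.read_camera("side")[:,:,::-1];o=cv2.imread("pics/side0.png")
c=lambda i:cv2.resize(i[170:300,240:370],None,fx=3,fy=3,interpolation=cv2.INTER_CUBIC)
cv2.imwrite("pics/end.png",np.hstack([c(o),c(im)]))
```

```text
8.1 [ 0.53408596 -0.07039996  0.24564519] [-0.3372949  -0.19254573 -0.17585628]
```

View pics/end.png

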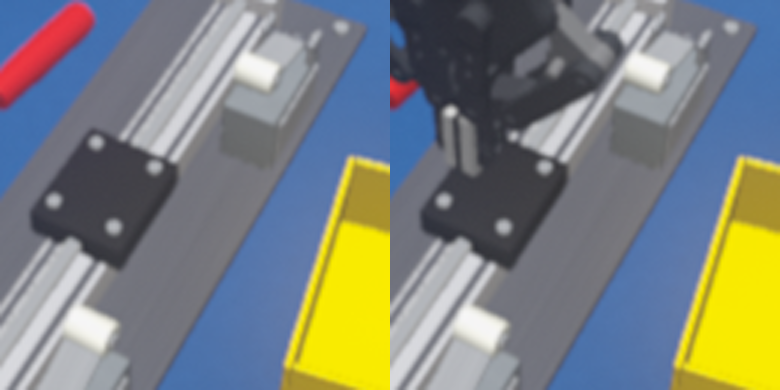

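The before (left) and after (right) crops match. The home roller is back up at (270,279), the far roller is unchanged at (325,193), and the gripper is clear above.

```bash
python3 -c "
from workcell import workorder; print(workorder.hand_in())"
```

```text
the job is handed in; nothing more can be done
None
```

The home limit switch has been tested and the job is handed in; the hand-in gives no verdict.

- **Press:** I pushed the home roller straight down with the shut fingertips. At the stop the force rose from 10 to 22 N over 0.5 mm, with the tip at 79 mm against the 80 mm expected. I held it there for more than 1 s, then retracted straight up.
- **Last checks:** The wrist force is about 0 with the TCP at z 0.246 m. In the side picture the home roller is back at its rest position and the far roller has not moved. The clock read 8.1 s, within the 29 s limit.
- **Disagreements:** None of the checks failed. During the press there was an unexplained sideways force of about 4–7 N, and the tip followed the roller about 2 mm along the rail. Lever angles are not in the state, so I judged them only from the tip height, the force and the pictures.

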